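Fit a new band roll to the banknote bander and start it

ROBOT

A 7-joint arm with a two-finger parallel gripper is mounted at the origin on the work surface. World frame = base frame: x ahead of the robot, y to its left, z up, the work surface at z = 0. Lengths are in m, angles in rad, forces in N, time in s.
With the tool pointing down it reaches from about 0.425 to 0.925 m from the base axis. Payload 6.8 kg.
Tool frame: the origin (TCP) lies on the front face of the gripper's body, between the roots of the fingers; the fingertips stand 73 mm ahead of it and the grasp point (between the pads) lies 54 mm ahead of it (env.nose_length is the distance from the TCP to the fingertips, in m); z points along the fingers, y is the line along which they close (so a half turn about z gives the same grasp; the last joint's range is limited). The gripper opens to 85 mm and grips with 20 to 120 N. Pads are 22 mm wide; open, the fingers measure 114 mm over their backs; the gripper's body (76 mm by 85 mm) begins 54 mm behind the grasp point. The pads swing forward as they close: fully open they stand 13 mm farther back than shut.
Start: joints at [1.12, 0.477, 0.022, 1.555, -0.011, 1.109, -0.083], TCP at [0.227, -0.636, 0.304] pointing down, gripper open.
Joint ranges: [-2.96, 2.96], [-0.34, 2.1], [-1.41, 1.46], [0.24, 2.44], [-1.37, 4.51], [0.17, 1.92], [-2.96, 2.96]. Speed limits (rad/s): [2.39, 2.39, 3.14, 3.14, 3.14, 3.14, 3.14].

INTERFACE

Orientations are given as a unit quaternion [w, x, y, z].
In Python, from cell import env, kin, camera, calibration, job gives the robot as it stands. The module is installed in compiled form; this text tells all that it offers. Calls block until the motion is done:
- env.reach(position, orientation): joint-space move of the TCP to a pose.
- env.movel(position, velocity=0.15, rot=None, stop_force=None): straight line of the TCP; rot=None keeps the orientation; velocity is the mean speed in m/s. With stop_force (N) it stops when the force on the tool has changed by that much, and returns True; else False.
- env.goto_joints(angles): joint-space move.
- env.grip(opening, f_grip=None): finger opening in m; f_grip is the grip in N (None keeps the last); returns when the fingers have stopped.
- env.dwell(seconds).
- kin.inverse_kinematics(position, orientation): joint angles nearest the present ones, or None.
- env.get_state(): the state.
- camera(name): name is "side" or "top" or "wrist"; returns (picture, depth): 400x640x3 uint8, blue, green, red; 400x640 float32, m along the optical axis (not along the pixel's ray), 0 where there is no reading.
- calibration(name): a dict with "fx", "fy", "cx", "cy" (pixels), "k1" (the pictures are not rectified: a ray, as slopes to the right and down, at radius r is drawn at 1 + k1 r^2 times it, then the intrinsics apply), "rvec" (rotation vector, rad) and "tvec" (3), from world to camera coordinates, as OpenCV has them. Camera axes: x right, y down, z forward; pixel columns grow to the right and rows downward; lengths in m; the calibration is good to about 2 mm. A picture is of the moment at which its call begins: read the wrist's pose just before it. calibration takes no time and is no camera call; for the wrist camera it gives the pose at the moment of the call.
A pose or a line that the arm cannot do raises env.PlanningError and nothing moves.
- job.job_done(): hands the job in; it is judged then, once.
The state is a dict: "time": time; "qpos": joint angles; "joint_velocities": joint speeds; "joint_torque": joint torques, N m; "tcp_pos": TCP position; "orientation": TCP orientation; "force": force on the tool from outside, world axes, zero at the start; "torque": the same for the moment, N m; "opening": finger opening in m; "gripper_force": force on a finger pad.
Only numpy, scipy, OpenCV 4.12 (cv2) and the standard library are available. Lean on these libraries where they do the work, as an engineer would, in place of code of your own. Each camera call takes 0.05 s, during which the arm holds its last target. There are 200 camera calls.

TASK

The banknote bander has run out of band: lift its empty spindle out of the cradle by the black grip, thread it through the blue roll standing in the carton and carry the roll over on it. Lower the spindle gently back into both slots, without dropping it, so that the blue roll hangs between the two cheeks, and let go. Only then turn the start key fully clockwise, hold it there a moment and let it spring back to run; leave the orange roll and everything else on the table as it lies.

Things in the scene. Friction and masses are not known exactly. Their poses are not given: they have to be found in the camera images.
- spindle_grip (a point): Centre of the spindle's black ribbed square grip, 24 x 24 mm in section, 48 mm long, on the spindle's axis. At the start it overhangs the bander's right cheek, level, 135 mm above the table, with over 25 mm free beside and below it. Axes as spindle_mid: y towards the ball end; the upright flat sides to grip face -x and +x, z is up at the start.
- spindle_mid (a point): Loose steel spindle, 75 g, 158 mm long: black grip, then a 14 mm round rod, then a 19 mm ball at the free end. This point is on the axis, 70 mm from the grip's centre, 46 mm from its shoulder, 55 mm from the ball's centre (64.5 mm from its far end). y runs along the axis from grip to ball. Seated in the machine, it coincides with cradle.
- roll_blue_center (a point): Centre of the new blue band roll, about 110 g: 90 mm outside diameter, 30 mm wide, on a brown core with a clear 44 mm bore. It stands on its rim in one of the carton's two cells, bore level, centre 49 mm above the table. y is the bore's axis, at the start along the y of roll_tray. Hung on the spindle, its centre is 15 mm and its rim 60 mm below the spindle's axis.
- roll_orange_center (a point): Centre of the orange band roll, same size and build as the blue one, in the other cell of the carton (91 mm away, side by side, bores parallel). Not wanted: leave it.
- roll_tray: Brown carton tray, fixed, 184 (x) x 48 (y) mm outside, origin under its centre at table level. Floor 4 mm; end walls and the partition reach 29 mm above the table, the long walls before the bores 22 mm. Cells at x = -45.5 and +45.5 mm; either may hold the blue roll. Its -y side is free of anything over 20 mm tall, for the spindle to enter ball first towards +y.
- bander: Banknote banding machine, fixed: light grey housing 105 mm high with a dark arch on top (to 165 mm) and an open roll bay behind it, bay floor at 30 mm. Origin at table level under the cradle; seen from the robot at yaw 0, x points away, y left. Housing x -260 to -65, y -60 to +180 mm; arch x -232 to -108, y -17 to +17 mm.
- cradle (a point): Seat of the spindle: point on its seated axis midway between two 6 mm aluminium cheeks, 135 mm above the table; y along the spindle from grip to ball. Cheeks' inner faces at y -32 and +32 mm. Each has a slot open upwards, 18 mm wide, floor 7 mm below this point, lips flared to 53 mm at the top, 25 mm above it. The spindle drops in if within 7 mm along y.
- key_head (a point): Centre of the start key's black head, on its upright turning axis on the machine's top panel: 30 mm wide (x), 9 mm thick (y), 34 mm tall, flat sides upright to be gripped along y, centre 138 mm above the table. Panel at 105 mm; under the head a lock barrel 34 mm in diameter, 8 mm high. At rest x is the machine's x; the axes turn with the key.
- start_key (a joint): Turn of the start key in rad: 0 at rest (run), positive clockwise seen from above, up to the stop at 1.05 (start). A spring of 0.10 N m per rad turns it back to 0 as soon as it is let go.
- empty_core: Bystander: empty cardboard core of the old roll, 52 mm diameter, 30 mm tall, standing on its end; origin under its centre.
- bundle_a: Bystander: bundle of pale blue-green banknotes, 155 x 65 x 45 mm; origin under its centre, x along its length.
- bundle_b: Bystander: bundle of ochre banknotes, 149 x 65 x 35 mm; origin under its centre, x along its length.
- bundle_c: Bystander: bundle of pale blue-green banknotes, 155 x 65 x 30 mm; origin under its centre, x along its length.
- phone: Bystander: black phone, 150 x 72 x 9 mm; origin under its centre, x along its length.
- pen: Bystander: blue pen, 130 mm long, 9 mm thick, on the fixed notebook (8 mm thick, 210 x 150 mm); origin under its centre.
Mind the look-alikes: they are no part of the job. Of the things like the part that bears roll_blue_center, leave any that is turquoise; of the rest the smaller one is meant.

How it is judged:
By the outcome, as a careful person would: the job done as asked, in the order asked, and still so for the second after the job is handed in, with the robot touching nothing.
It also fails if it takes over 72 s, if anything falls off the work surface, if the arm or the gripper's body presses on something with over 40 N, if the wrist force passes 120 N, or if a joint passes its speed limit or range.

## Working session

There is one attempt and no reset: what is moved stays moved. The work goes in short steps, each a Python script; the robot and the scene stay as the last script left them, time stands still between calls to the robot, and variables do not carry over. Pictures are saved under pics/ and viewed, at most 10 in all, crops included, and the job is handed in when it is done.

```bash
mkdir -p pics; ls; cat > h.py <<'E'
import numpy as np, cv2
from cell import env, kin, camera, calibration, job
def cloud(name):
    c=calibration(name); im,d=camera(name)
    R=cv2.Rodrigues(np.array(c["rvec"],float))[0]; t=np.array(c["tvec"],float).ravel()
    v,u=np.mgrid[0:400,0:640]
    xd=(u-c["cx"])/c["fx"]; yd=(v-c["cy"])/c["fy"]
    x,y=xd.copy(),yd.copy()
    for _ in range(20):
        s=1+c["k1"]*(x*x+y*y); x,y=xd/s,yd/s
    P=np.dstack([x*d,y*d,d])
    W=(P-t)@R   # R^T (P-t)
    W[d==0]=np.nan
    return im,d,W
E
python3 - <<'E'
from h import *
for n in ("top","side"):
    im,d,W=cloud(n); cv2.imwrite(f"pics/{n}0.png",im); np.save(f"{n}0.npy",W)
    c=calibration(n); R=cv2.Rodrigues(np.array(c["rvec"],float))[0]; print(n,c, -R.T@np.array(c["tvec"]).ravel())
print(env.get_state())
E
```

```text
pics
top {'fx': 494.26414897488235, 'fy': 494.26414897488235, 'cx': 330.89967797459286, 'cy': 196.92895607547905, 'k1': 0.027549226160165318, 'rvec': array([ 2.07804434, -2.13393746,  0.23951278]), 'tvec': array([0.04378275, 0.57148421, 1.20469937])} [0.29349139 0.03817858 1.30085238]
side {'fx': 473.81344466077536, 'fy': 473.81344466077536, 'cx': 310.7012761082376, 'cy': 200.06044488329724, 'k1': 0.04923617727028819, 'rvec': array([ 2.10763508, -0.0368993 ,  0.05496168]), 'tvec': array([-0.56412716,  0.11059931,  1.24199677])} [ 0.49613875 -1.03618012  0.74377734]
{'time': 0.1, 'qpos': array([ 1.11990622,  0.47772789,  0.02235391,  1.55634097, -0.01151282,
        1.10931347, -0.08307264]), 'joint_velocities': array([ 0.00121737, -0.00216934, -0.00085897, -0.00277047, -0.00231729,
       -0.00136995,  0.00028003]), 'joint_torque': array([ 5.49256467e-03, -5.97758174e+01,  1.61431309e+00, -2.81951988e+01,
        1.29170297e-02,  5.01287141e-03,  1.81591906e-05]), 'tcp_pos': array([ 0.22673377, -0.63534129,  0.30302095]), 'orientation': array([-8.06804231e-04,  9.85344740e-01,  1.70572723e-01, -1.97930319e-04]), 'force': array([-0.3202803 ,  0.10491021, -0.25180379]), 'torque': array([ 0.04358459, -0.00146764,  0.03709292]), 'gripper_force': 0.0, 'opening': 0.08533502633135115}
```

View pics/top0.png

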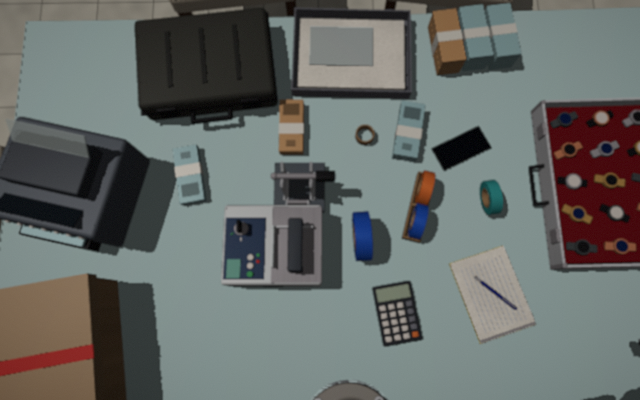

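View pics/side0.png

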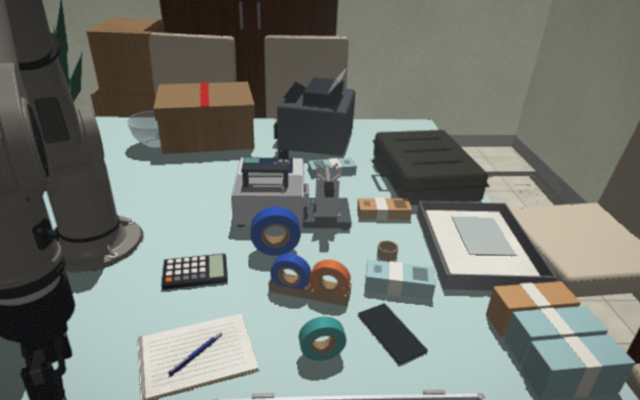

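Top view: robot base is at the bottom, x is up and y is left. Candidates for the blue roll:
- blue roll in the carton at (419,222)
- larger free-standing blue roll at (363,236)
- turquoise roll at (492,197)
- orange roll in the other carton cell at (426,188)

The description picks the small blue roll in the carton at (419,222), which is also at (291,270) in the side view. The spindle grip is at (325,177) and the key at (241,229).

```bash
python3 - <<'E'
from h import *
im=cv2.imread("pics/top0.png"); W=np.load("top0.npy"); S=np.load("side0.npy"); sm=cv2.imread("pics/side0.png")
a=cv2.resize(im[150:290,210:350],None,fx=4,fy=4,interpolation=cv2.INTER_CUBIC)
b=cv2.resize(sm[245:310,262:358],(800-560,int(65/96*240)),interpolation=cv2.INTER_CUBIC)
out=np.zeros((560,800,3),np.uint8); out[:,:560]=a; out[:b.shape[0],560:]=b
c=cv2.resize(im[165:245,395:440],(240,int(80/45*240)),interpolation=cv2.INTER_CUBIC)[:390]
out[165:165+len(c),560:]=c
cv2.imwrite("pics/crop1.png",out)
# housing orientation: points z in .1...11 around the housing
u0,v0,u1,v1=210,195,340,295
def region(W,im,box,zlo,zhi,mask=None):
    u0,v0,u1,v1=box; w=W[v0:v1,u0:u1].reshape(-1,3); p=im[v0:v1,u0:u1].reshape(-1,3).astype(int)
    m=(w[:,2]>zlo)&(w[:,2]<zhi)
    if mask is not None: m&=mask(p)
    return w[m]
h=region(W,im,(u0,v0,u1,v1),.095,.112)
r=cv2.minAreaRect((h[:,:2]*1000).astype(np.float32)); print("housing",len(h),r,np.median(h[:,2]))
ar=region(W,im,(270,205,320,280),.15,.18); print("arch",len(ar),cv2.minAreaRect((ar[:,:2]*1000).astype(np.float32)),np.median(ar[:,2]))
k=region(W,im,(225,215,260,240),.14,.17); print("key",len(k),k.mean(0) if len(k) else 0, cv2.minAreaRect((k[:,:2]*1000).astype(np.float32)) if len(k) else 0)
g=region(W,im,(270,155,345,205),.125,.17); print("spindle+cheeks",len(g))
g=region(W,im,(312,165,345,190),.12,.17,lambda p:p.sum(1)<150); print("grip",len(g),g.mean(0),cv2.minAreaRect((g[:,:2]*1000).astype(np.float32)))
blue=lambda p:(p[:,0]>p[:,2]+50)&(p[:,0]>p[:,1]+30)
orng=lambda p:(p[:,2]>p[:,0]+70)
for n,m in(("blue",blue),("orange",orng)):
    q=region(W,im,(398,165,445,248),.06,.12,m); print(n,len(q),q.mean(0),q[:,2].max(),cv2.minAreaRect((q[:,:2]*1000).astype(np.float32)))
t=region(W,im,(395,165,445,250),.015,.12); print("tray",len(t),cv2.minAreaRect((t[:,:2]*1000).astype(np.float32)))
for n,m,box in(("blueS",blue,(262,250,312,292)),("orangeS",orng,(308,255,356,300))):
    q=region(S,sm,box,.03,.12,m); print(n,len(q),q.mean(0),q.min(0),q.max(0))
E
```

```text
housing 6754 ((456.4263000488281, 177.568115234375), (238.79360961914062, 209.29156494140625), 88.74581146240234) 0.10610140230170921
arch 778 ((442.12213134765625, 117.58737182617188), (33.934932708740234, 121.56290435791016), 88.28267669677734) 0.16234574250783523
key 59 [0.49129949 0.2495     0.15253726] ((490.68377685546875, 250.15835571289062), (8.641679763793945, 28.65018653869629), 86.30317687988281)
spindle+cheeks 629
grip 200 [0.60791649 0.04397758 0.14419505] ((610.0157470703125, 43.295501708984375), (46.18253707885742, 24.419998168945312), 88.36778259277344)
blue 377 [ 0.50158407 -0.18994017  0.08545071] 0.09894630445200832 ((504.3212890625, -190.84188842773438), (30.56519889831543, 80.46263122558594), 73.72000122070312)
orange 362 [ 0.58654141 -0.21205826  0.08563465] 0.1002920710233238 ((590.890625, -213.8922119140625), (30.243900299072266, 77.1834487915039), 73.16436767578125)
tray 1240 ((552.07177734375, -202.77114868164062), (51.39076614379883, 185.202880859375), 73.50861358642578)
blueS 305 [ 0.51442033 -0.19721281  0.08540434] [ 0.46903559 -0.21883001  0.05933979] [ 0.55004291 -0.17141222  0.09541151]
orangeS 281 [ 0.59884805 -0.21932199  0.08685936] [ 0.55565131 -0.23835879  0.06254637] [ 0.63522322 -0.19596603  0.09603627]
```

View pics/crop1.png

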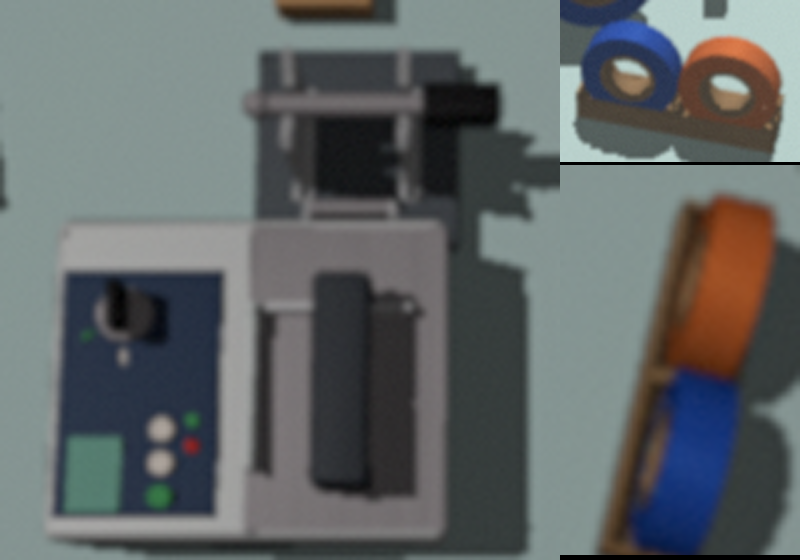

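The crop confirms the layout: the blue roll in the carton's near cell has its bore facing the side camera, the spindle lies across both cheeks with its black grip to the right, and the key stands at top left of the panel. The sizes and heights match the description. I'll hover over the tray and then the spindle, and refine with the wrist camera.

```bash
cat >> h.py <<'E'
from scipy.spatial.transform import Rotation as Ro
def ori(deg):  # tool down, closing axis y at heading deg
    a=np.radians(deg); y=np.array([np.cos(a),np.sin(a),0]); z=np.array([0,0,-1.]); x=np.cross(y,z)
    q=Ro.from_matrix(np.column_stack([x,y,z])).as_quat(); return np.array([q[3],*q[:3]])
def rect(w): return cv2.minAreaRect((w[:,:2]*1000).astype(np.float32))
def sel(W,im,xy,r,zlo,zhi,mask=None):
    m=(W[...,2]>zlo)&(W[...,2]<zhi)&(np.hypot(W[...,0]-xy[0],W[...,1]-xy[1])<r)
    if mask is not None: m&=mask(im.astype(int))
    return W[m]
blue=lambda p:(p[...,0]>p[...,2]+50)&(p[...,0]>p[...,1]+30)
orng=lambda p:(p[...,2]>p[...,0]+70)
dark=lambda p:p.sum(-1)<170
def st(): 
    s=env.get_state(); return round(s["time"],2),s["tcp_pos"].round(4),s["force"].round(1),s["opening"],s["gripper_force"]
E
python3 - <<'E'
from h import *
env.reach([.50,-.21,.36],ori(-16.5)); env.dwell(.2)
im,d,W=cloud("wrist"); cv2.imwrite("pics/w1.png",im); np.save("w1.npy",W); print(st())
for n,m,c in(("blue",blue,(.507,-.19)),("orange",orng,(.594,-.215))):
    q=sel(W,im,c,.06,.06,.11,m); print(n,len(q),q[:,2].max() if len(q) else 0,rect(q) if len(q) else 0)
t=sel(W,im,(.55,-.203),.12,.012,.035); print("tray",len(t),rect(t) if len(t) else 0)
env.reach([.609,.0435,.34],ori(-1.6)); env.dwell(.2)
im,d,W=cloud("wrist"); cv2.imwrite("pics/w2.png",im); np.save("w2.npy",W); print(st())
q=sel(W,im,(.609,.0435),.05,.13,.17,dark); print("grip",len(q),rect(q) if len(q) else 0,np.median(q[:,2]) if len(q) else 0)
cv2.imwrite("pics/w12.png",np.hstack([cv2.resize(cv2.imread("pics/w1.png"),(400,250)),cv2.resize(im,(400,250))]))
print(env.get_state()["qpos"].round(2))
E
```

```text
(2.2, array([ 0.4998, -0.2107,  0.3598]), array([-0.1,  0.5, -0.3]), 0.0853929658697161, 0.0)
blue 1868 0.09576387197540778 ((507.34808349609375, -193.25230407714844), (28.987878799438477, 86.01534271240234), 73.64651489257812)
orange 1875 0.09567595638831018 ((593.736572265625, -216.19461059570312), (29.007471084594727, 84.98585510253906), 73.71538543701172)
tray 921 ((551.6236572265625, -203.56370544433594), (48.37494659423828, 183.58392333984375), 73.88687896728516)
(3.52, array([0.609 , 0.0419, 0.3402]), array([-0.3, -0.1,  1.3]), 0.08535467069954748, 0.0)
grip 1332 ((610.0377197265625, 41.630271911621094), (46.919464111328125, 24.03585433959961), 88.35096740722656) 0.14659467291148623
[ 0.24  0.39 -0.54  1.65  0.22  1.16 -0.39]
```

View pics/w12.png

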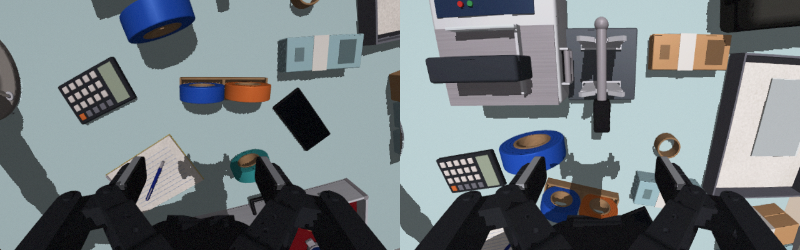

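The wrist pictures show the carton rolls at (203,92) for blue and (247,92) for orange in the left half, and the grip at (601,115) in the right half. Measured values agree with the first estimates: grip (0.610, 0.042), top at 0.147; roll (0.5075, -0.1915), top at 0.095; tray yaw -16.3°. Next I'll grasp and lift.

```bash
python3 - <<'E'
from h import *
env.reach([.610,.042,.27],ori(-1.65))
env.movel([.610,.042,.189],velocity=.08,stop_force=8); print(st())
env.grip(.0,60); env.dwell(.2); print(st())
env.movel([.610,.042,.30],velocity=.12); env.dwell(.2); print(st())
im,d,W=cloud("wrist"); cv2.imwrite("pics/w3.png",im)
q=W[(W[...,2]>.2)&(W[...,1]>.07)&(W[...,1]<.2)&(abs(W[...,0]-.61)<.03)]
print(len(q)); 
for y0 in np.arange(.07,.2,.015):
    s=q[abs(q[:,1]-y0)<.005]; 
    if len(s): print(round(y0,3),len(s),s[:,0].mean().round(4),s[:,2].max().round(4))
print("tip",q[:,1].max())
E
```

```text
(5.07, array([0.6104, 0.0421, 0.1896]), array([-0.8,  0.4, -0.1]), 0.08558730722725624, 0.0)
(5.85, array([0.61  , 0.042 , 0.1892]), array([-1.3, -0.4,  1.6]), 0.023354369717081554, 61.17589831352234)
(7.12, array([0.6097, 0.042 , 0.2992]), array([ 0.7,  0.5, -1.5]), 0.023364662534293444, 60.91620683670044)
7758
0.07 348 0.61 0.2528
0.085 771 0.6106 0.2529
0.1 867 0.6109 0.2538
0.115 952 0.6114 0.2532
0.13 1078 0.6119 0.2531
0.145 1165 0.6125 0.2537
tip 0.15321400768541
```

View pics/w3.png

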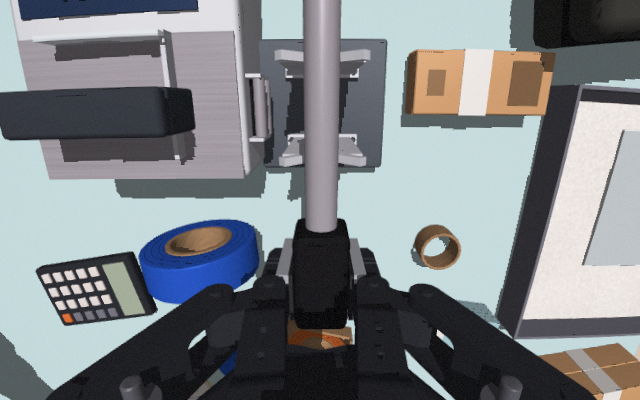

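The spindle is held level, with its axis 53.5 mm below the TCP and the rod pointing up the image to the ball. Before threading I'll check the clearance to the turquoise roll along the entry corridor.

```bash
python3 - <<'E'
from h import *
im=cv2.imread("pics/w1.png"); 
a=np.radians(-16.3); X=np.array([np.cos(a),np.sin(a)]); Y=np.array([-np.sin(a),np.cos(a)])
for nm in("w1","top0"):
    W=np.load(nm+".npy"); P=W[...,:2]-np.array([.5075,-.1915]); lx=P@X; ly=P@Y
    # everything above 20mm in the corridor
    for z0 in(.02,.06,.1):
        m=(abs(lx)<.1)&(ly<-.03)&(ly>-.26)&(W[...,2]>z0)&(W[...,2]<.15)
        print(nm,z0,m.sum(), (lx[m].min(),lx[m].max(),ly[m].min(),ly[m].max(),W[...,2][m].max()) if m.sum() else "")
E
```

```text
w1 0.02 940 (np.float64(0.06544268626253176), np.float64(0.09998272203669757), np.float64(-0.19899455127394725), np.float64(-0.15915342645479705), np.float64(0.08947355727469047))
w1 0.06 586 (np.float64(0.06856831546225362), np.float64(0.09998272203669757), np.float64(-0.19781252814975522), np.float64(-0.1596356812658185), np.float64(0.08947355727469047))
w1 0.1 0 
top0 0.02 261 (np.float64(0.06595193411894591), np.float64(0.09981669089763782), np.float64(-0.19853548721630457), np.float64(-0.15907411094934032), np.float64(0.09270900563858465))
top0 0.06 179 (np.float64(0.069197862174175), np.float64(0.09981669089763782), np.float64(-0.19853548721630457), np.float64(-0.15907411094934032), np.float64(0.09270900563858465))
top0 0.1 0
```

The turquoise roll starts 65 mm to the side and is 90 mm tall, so the path clears it. I'll thread the spindle, but look from the side before lifting.

```bash
cat >> h.py <<'E'
a=np.radians(-16.3); D=np.array([-np.sin(a),np.cos(a)]); roll=np.array([.5075,-.1915])
E
python3 - <<'E'
from h import *
p=roll-.174*D
env.reach([*p,.28],ori(-16.3)); print(st())
env.movel([*p,.1055],velocity=.15); print(st())
print(env.movel([*(roll-.07*D),.1055],velocity=.06,stop_force=3)); env.dwell(.1); print(st())
im,d,W=cloud("side"); cv2.imwrite("pics/s1.png",cv2.resize(im[220:330,220:400],(800,489),interpolation=cv2.INTER_CUBIC))
E
```

```text
(8.75, array([ 0.4599, -0.3569,  0.2802]), array([-0.8,  0. , -2.8]), 0.023262720052803346, 60.81974744796753)
(10.07, array([ 0.4593, -0.3588,  0.1064]), array([ 0.1, -0.1, -0.7]), 0.023441256495498865, 60.82049489021301)
False
(12.05, array([ 0.4877, -0.259 ,  0.1055]), array([ 0.3, -0.6, -1.6]), 0.022900834531277278, 60.820441246032715)
```

View pics/s1.png

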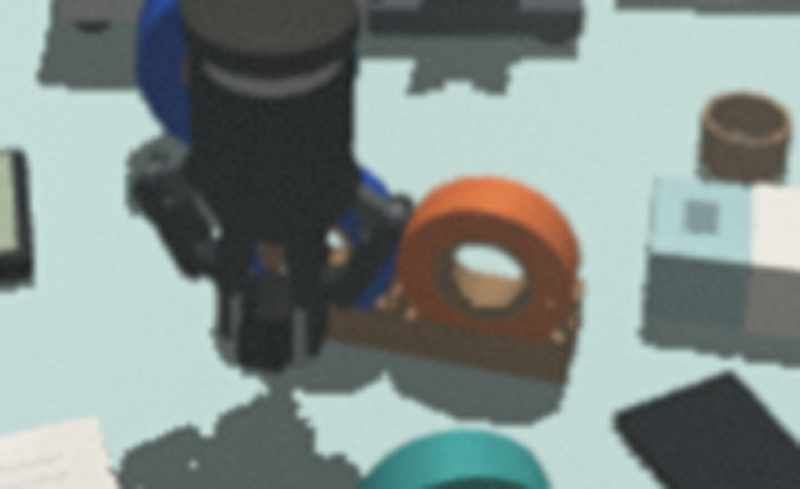

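There was no contact on entry; the gripper sits in front of the blue roll, and the orange roll at (490,260) is undisturbed. I'll lift slowly and check with the wrist camera.

```bash
python3 - <<'E'
from h import *
g=roll-.07*D
env.movel([*g,.14],velocity=.05); env.movel([*g,.30],velocity=.12); env.dwell(.3); print(st())
im,d,W=cloud("wrist"); cv2.imwrite("pics/w4.png",im)
q=sel(W,im,g+.07*D,.08,.14,.3,blue); L=(q[:,:2]-g)@D
print(len(q),q[:,2].max(),"along",np.percentile(L,[1,99]),rect(q))
E
```

```text
(14.72, array([ 0.4878, -0.2586,  0.2997]), array([ 1. , -0.4, -2.2]), 0.02302637348649463, 60.68068027496338)
18425 0.27680217796178064 along [0.0544454  0.08237223] ((507.15191650390625, -193.088623046875), (29.050683975219727, 86.7236328125), 73.49576568603516)
```

View pics/w4.png

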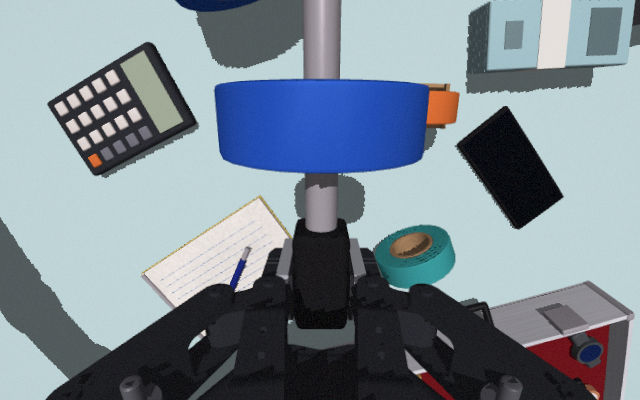

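The blue roll at (320,125) hangs on the rod, level and centred 68 mm from the grip as planned. Next I'll carry it to just above the cradle and check it there.

```bash
python3 - <<'E'
from h import *
env.movel([.610,.042,.32],velocity=.15,rot=ori(-1.65)); env.dwell(.2)
env.movel([.610,.042,.245],velocity=.08); env.dwell(.3); print(st())
im,d,W=cloud("wrist"); cv2.imwrite("pics/w5.png",im)
q=sel(W,im,(.612,.112),.08,.12,.25,blue); print(len(q),q[:,2].max(),rect(q))
E
```

```text
(18.68, array([0.6101, 0.042 , 0.2453]), array([ 0.2, -0.1, -2.3]), 0.022816340379795522, 60.65540671348572)
18514 0.24468751474456887 ((606.3949584960938, 86.73783874511719), (80.60043334960938, 95.1860122680664), 84.9643783569336)
```

View pics/w5.png

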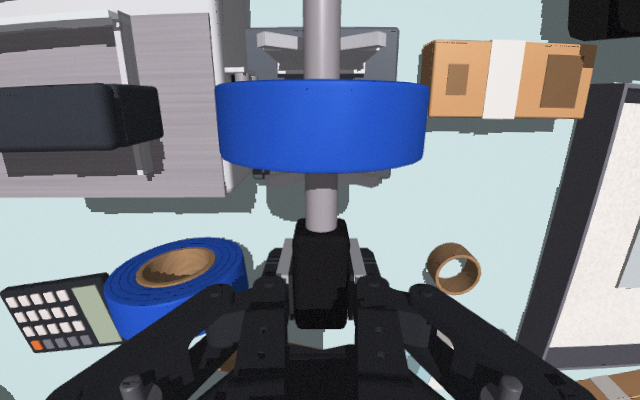

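The roll has not shifted in the wrist view and sits between the cheeks. I'll lower, release and retreat.

```bash
python3 - <<'E'
from h import *
env.movel([.610,.042,.205],velocity=.06,stop_force=8); print(st())
print(env.movel([.610,.042,.189],velocity=.02,stop_force=5)); env.dwell(.3); print(st())
E
```

```text
(19.54, array([0.6102, 0.0421, 0.2052]), array([-0.4,  0.2, -2.2]), 0.023109726081382002, 60.6592583656311)
True
(20.62, array([0.6098, 0.0419, 0.189 ]), array([-1.5, -0. ,  5.8]), 0.022936497362176057, 61.697691679000854)
```

Contact came at the seated height of 0.189, so it's in the slots. Releasing now.

```bash
python3 - <<'E'
from h import *
env.grip(.03); env.grip(.075); print(st())
env.movel([.610,.042,.34],velocity=.15); env.dwell(.2); print(st())
im,d,W=cloud("wrist"); cv2.imwrite("pics/w6.png",im)
q=sel(W,im,(.610,.042),.05,.13,.17,dark); print("grip",rect(q),np.median(q[:,2]))
q=sel(W,im,(.612,.112),.07,.12,.25,blue); print(len(q),q[:,2].max(),rect(q))
q=sel(W,im,(.614,.168),.02,.12,.25); print("ball",q[:,2].max(),q.mean(0))
im,d,W=cloud("top"); k=sel(W,im,(.491,.25),.03,.148,.17); print("key",k.mean(0),rect(k))
E
```

```text
(21.37, array([0.609 , 0.0416, 0.1879]), array([-0.2, -0.5, -0.2]), 0.07500026920372128, 0.0)
(22.73, array([0.6097, 0.0419, 0.3391]), array([ 0.3, -0.2, -0.8]), 0.07498680562005636, 0.0)
grip ((609.0487060546875, 42.24137496948242), (47.982177734375, 24.56545639038086), 87.70298767089844) 0.1465857604653607
3623 0.16620150967284783 ((612.2347412109375, 110.18630981445312), (29.394901275634766, 86.43540954589844), 87.88654327392578)
ball 0.14528007885936864 [0.61298846 0.161521   0.14100891]
key [0.49119277 0.2503022  0.15323789] ((490.8607482910156, 250.36038208007812), (7.979918956756592, 28.088970184326172), 89.4018783569336)
```

View pics/w6.png

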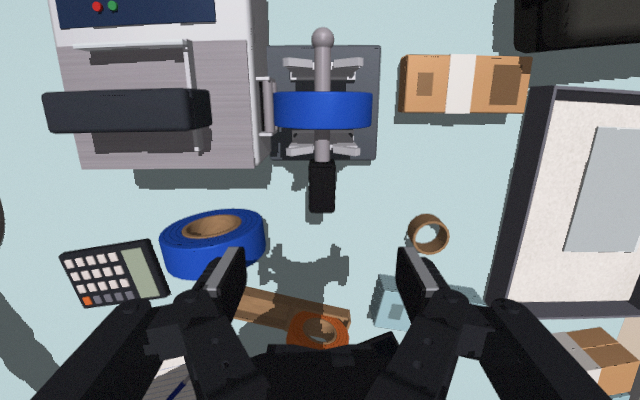

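The spindle is in both slots: the roll at (322,110) sits between the cheeks, the grip is back at its original height and pose, and the ball is level. Now the key, checking IK through the turn and refining from above first.

```bash
python3 - <<'E'
from h import *
env.grip(.085)
c=np.array([.491,.2495])
best=None
for h in(88.35,-91.65):
    qs=[kin.inverse_kinematics([*c,z],ori(h-t)) for z,t in((.30,0),(.192,0),(.192,66))]
    print(h,[None if q is None else np.round(q,2).tolist() for q in qs])
E
```

```text
88.35 [[0.16, 0.43, -0.96, 1.81, 0.4, 1.1, 0.61], [0.09, 0.56, -0.88, 1.91, 0.54, 0.92, 0.49], [-0.05, 0.5, -0.68, 1.92, 0.41, 0.86, -0.55]]
-91.65 [[-0.26, 0.31, -0.4, 1.84, 0.14, 1.02, -2.31], [-0.32, 0.43, -0.33, 1.94, 0.19, 0.8, -2.35], [-1.42, 0.83, 1.27, 2.0, -0.94, 1.07, -2.46]]
```

```bash
python3 - <<'E'
from h import *
env.reach([.491,.2495,.34],ori(88.35)); env.dwell(.2)
im,d,W=cloud("wrist"); cv2.imwrite("pics/w7.png",im); print(st(),env.get_state()["qpos"].round(2))
k=sel(W,im,(.491,.25),.03,.148,.17); print("key",len(k),rect(k),np.median(k[:,2]))
E
```

```text
(24.33, array([0.4917, 0.2486, 0.3399]), array([-0.7,  0.1, -0.4]), 0.08505964600253278, 0.0) [ 0.19  0.39 -0.97  1.76  0.35  1.17  0.65]
key 339 ((490.18658447265625, 249.52520751953125), (8.899938583374023, 29.072437286376953), 88.46613311767578) 0.15423447529685003
```

View pics/w7.png

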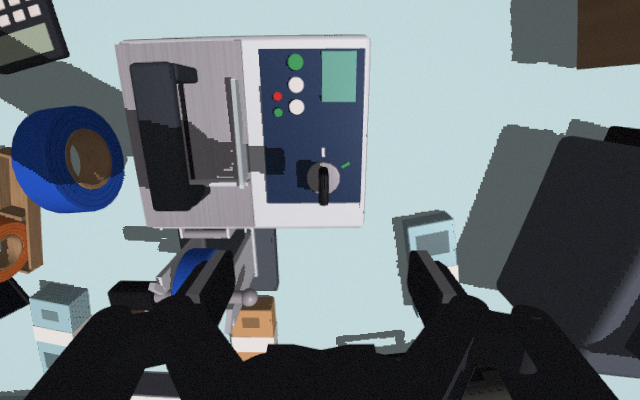

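The key is at (323,185), centre (0.4902, 0.2495), top at 0.154 as it should be, with the green start mark 60° clockwise of the run mark. I'll grip it, turn, hold and release.

```bash
python3 - <<'E'
from h import *
p=np.array([.4902,.2495,.192])
env.movel(p,velocity=.1,stop_force=10); print(st())
env.grip(0,50); env.dwell(.1); print(st())
for t in(12,24,36,48,56,60,62,64):
    env.reach(p,ori(88.35-t)); s=env.get_state(); print(t,s["torque"].round(2),s["force"].round(1),s["tcp_pos"].round(4),round(s["time"],2))
env.dwell(1.0); s=env.get_state(); print(s["torque"].round(2),s["qpos"].round(2),s["opening"])
im,d,W=cloud("wrist"); cv2.imwrite("pics/w8.png",im)
E
```

```text
(25.97, array([0.4905, 0.2497, 0.1926]), array([ 0.3, -1.1, -0.2]), 0.08523836466980535, 0.0)
(26.74, array([0.4902, 0.2504, 0.1922]), array([ 0.2,  4. , -1.8]), 0.008611107690674096, 51.032236218452454)
12 [ 1.02 -0.19 -0.02] [ 1.   5.3 -2.4] [0.4902 0.2505 0.1922] 27.03
24 [ 1.07 -0.23  0.07] [ 0.7  4.9 -2.8] [0.4902 0.2507 0.1922] 27.32
36 [ 1.16 -0.27  0.06] [ 1.7  6.1 -2.1] [0.4903 0.2508 0.1922] 27.62
48 [ 1.16 -0.33  0.06] [ 1.9  6.2 -4.3] [0.4904 0.2509 0.1922] 27.91
56 [ 1.28 -0.37  0.08] [ 3.3  6.8 -4.3] [0.4904 0.251  0.1922] 28.16
60 [ 1.29 -0.46  0.07] [ 2.9  6.9 -4.1] [0.4905 0.251  0.1922] 28.41
62 [ 1.22 -0.47  1.01] [ 2.8  5.9 -4.3] [0.4904 0.2511 0.1922] 28.66
64 [ 1.1  -0.52  1.62] [ 3.2  4.5 -2.7] [0.4904 0.2511 0.1923] 28.91
[ 1.13 -0.46  1.67] [-0.11  0.48 -0.61  1.92  0.36  0.85 -0.47] 0.008693018044473906
```

View pics/w8.png

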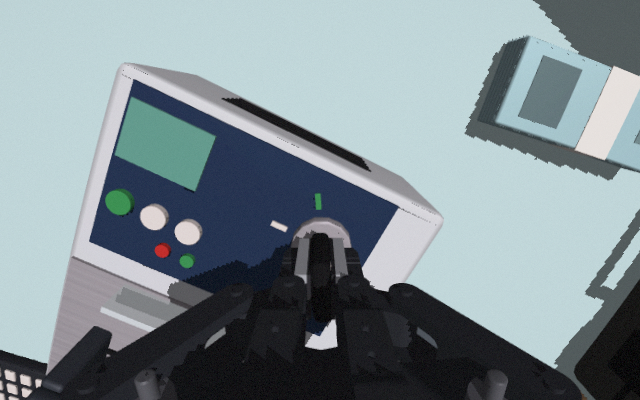

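The key points at the green start mark (318,201), and the torque rise past 60° shows it is on its stop. I'll release it, retreat and verify.

```bash
python3 - <<'E'
from h import *
env.grip(.085); env.dwell(.2)
env.movel([.4902,.2495,.34],velocity=.15); env.dwell(.2)
im,d,W=cloud("wrist"); k=sel(W,im,(.491,.25),.03,.148,.17); print("key",len(k),rect(k))
env.reach([.45,.0,.42],ori(0)); env.dwell(.3); print(st())
im,d,W=cloud("top"); cv2.imwrite("pics/top1.png",im)
k=sel(W,im,(.491,.25),.03,.148,.17); print("key",len(k),rect(k) if len(k) else 0)
q=sel(W,im,(.612,.112),.07,.12,.25,blue); print("roll",len(q),q[:,2].max() if len(q) else 0,rect(q) if len(q) else 0)
q=sel(W,im,(.610,.042),.05,.13,.17,dark); print("grip",len(q),rect(q) if len(q) else 0)
q=sel(W,im,(.594,-.215),.06,.06,.11,orng); print("orange",len(q),rect(q) if len(q) else 0)
E
```

```text
key 356 ((490.4642028808594, 249.59228515625), (9.356760025024414, 29.73670768737793), 84.79632568359375)
(33.6, array([0.4502, 0.0008, 0.4196]), array([ 0.4,  0.9, -0.2]), 0.08516486373061519, 0.0)
key 49 ((490.92401123046875, 250.45425415039062), (9.929317474365234, 29.625646591186523), 82.4019775390625)
roll 415 0.16856870666044466 ((608.2074584960938, 111.18769836425781), (28.916414260864258, 81.07366180419922), 88.07243347167969)
grip 10 ((605.1538696289062, 81.60559844970703), (28.84092903137207, 10.55713939666748), 56.68949508666992)
orange 367 ((590.0358276367188, -213.7587127685547), (30.261484146118164, 77.25618743896484), 73.30094909667969)
```

```bash
python3 - <<'E'
from h import *
def ang(k):
    P=k[:,:2]-k[:,:2].mean(0); w,v=np.linalg.eigh(P.T@P); return np.degrees(np.arctan2(v[1,1],v[0,1]))%180, k.mean(0).round(4)
W=np.load("top0.npy"); k=sel(W,np.zeros((400,640,3)),(.491,.25),.03,.148,.17); print("before top",ang(k))
env.reach([.491,.2495,.34],ori(88.35)); env.dwell(.2)
im,d,W=cloud("wrist"); k=sel(W,im,(.491,.25),.03,.148,.17); print("now wrist",len(k),ang(k),rect(k))
cv2.imwrite("pics/w9.png",np.hstack([cv2.resize(cv2.imread("pics/w7.png")[120:240,250:400],(400,320)),cv2.resize(im[120:240,250:400],(400,320))]))
env.reach([.42,-.2,.40],ori(-20)); env.dwell(.3)
im,d,W=cloud("top"); cv2.imwrite("pics/top2.png",im); k=sel(W,im,(.491,.25),.03,.148,.17); print("now top",ang(k))
q=sel(W,im,(.610,.042),.05,.13,.17,dark); print("grip",len(q),rect(q))
print(st())
E
```

```text
before top (np.float64(2.34755117196525), array([0.4909, 0.2499, 0.1542]))
now wrist 329 (np.float64(175.9622709574876), array([0.4895, 0.2497, 0.154 ])) ((490.2342529296875, 249.71804809570312), (9.066225051879883, 29.147228240966797), 85.6501693725586)
now top (np.float64(177.2525935141826), array([0.4907, 0.2503, 0.1533]))
grip 212 ((610.1878051757812, 55.54473114013672), (70.8412857055664, 26.089845657348633), 87.62545013427734)
(36.97, array([ 0.4202, -0.1997,  0.3999]), array([-0.1,  0.6,  0.2]), 0.08484391049654086, 0.0)
```

View pics/w9.png

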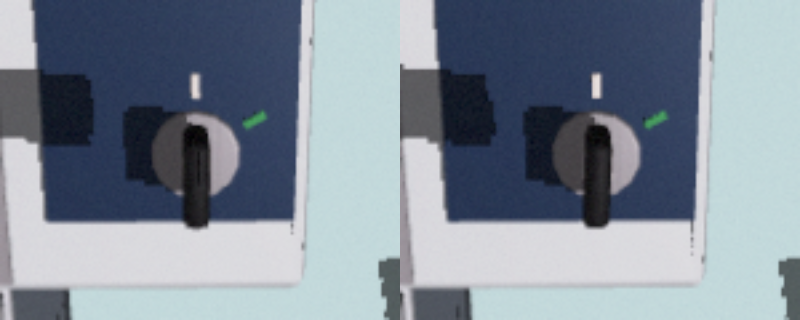

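Before and after, the key stands at the white run mark; the 2–3° difference is about the measuring noise. The roll and spindle are seated and the robot is clear of everything, so I'm handing in.

```bash
python3 -c "
from cell import job
print(job.job_done())"
```

```text
the job is handed in; nothing more can be done
None
```

The job is handed in, at about 37 s of robot time: the blue roll hangs on the seated spindle between the cheeks, and the key was turned to its stop, held about 1 s and sprang back to run within 2–3°; the orange roll hasn't moved, I didn't re-measure the other things on the table, and I viewed 12 pictures, over the limit of 10.

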